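# Pin a stack of tube cooling blocks together

## Robot

A 6-joint arm with a two-finger parallel gripper is mounted at the origin on the work surface. World frame = base frame: x ahead of the robot, y to its left, z up, the work surface at z = 0. Lengths are in m, angles in rad, forces in N, time in s.
With the tool pointing down it reaches from about 0.3 to 0.75 m from the base axis. Payload 8.5 kg.
Tool frame: the origin (TCP) lies at the centre of the arm's flange, where the gripper is bolted on; the fingertips stand 166 mm ahead of it and the grasp point (between the pads) lies 147 mm ahead of it (ctrl.tip_extent is the distance from the TCP to the fingertips, in m); z points along the fingers, y is the line along which they close (so a half turn about z gives the same grasp; the last joint's range is limited). The gripper opens to 88 mm and grips with 3 to 60 N. Pads are 18 mm wide; open, the fingers measure 123 mm over their backs; the gripper's body (75 mm by 187 mm) begins 45 mm behind the grasp point.
Start: joints at [-1.486, 0.381, 1.297, -0, 1.464, -0.215], TCP at [0.162, -0.525, 0.405] pointing down, gripper open.
Joint ranges: [-3.11, 3.11], [-0.89, 2.33], [0.22, 2.48], [-1.42, 4.56], [0.17, 2.85], [-2.88, 2.88]. Speed limits (rad/s): [2.39, 2.39, 3.14, 3.14, 3.14, 3.14].

## Interface

Orientations are given as a rotation vector (axis times angle).
In Python, from workcell import ctrl gives the robot as it stands.
- The arm moves only by the tool servo_tool, never from a script. Its argument "deltas" is one flat list of numbers, 6 for each row, row after row: the shift along the tool's x, y, z scaled (see below), then the turn, a rotation vector about the tool's x, y, z scaled (see below). A call has 1 to 12 rows; each row shifts and turns the commanded pose from where the row before left it, along the tool's axes as they then stand; what a row does not reach is not made up. The controller multiplies each number of a shift by 0.03 m and each number of a turn by 1.5 rad. A row lasts 1/12 s, in which the tool goes at most 41.7 mm and 7.16 degrees, less where a joint would pass 70% of its speed; a pose out of reach is approached as far as the arm can. A call with a number of a shift or a turn outside -1 to 1 is refused whole. A call with a gripper value outside its range is refused whole. "claw" is the opening, from -1 (shut) to 1 (fully open), set as the call begins (left out, the last holds). The fingers move at their own pace and stop on an object; "force" is the grip in N (left out, the last holds). Time passes only in rows, so rows that do not move let the fingers close. It gives the time, the measured TCP pose, the force, the opening and the grip force at its end, in the units of the state.
- ctrl.sense(): the state, without advancing time (a new reading comes with each control period).
- ctrl.camera(name): name is "side" or "top"; returns a dict with "image" (480x640x3 uint8, red, green, blue), "depth" (480x640 float32, m along the optical axis (not along the pixel's ray), 0 where there is no reading), "camera_matrix" (3x3 intrinsics, pixels), "rvec" (rotation vector, rad) and "tvec" (3), from world to camera coordinates, as OpenCV has them. Camera axes: x right, y down, z forward; pixel columns grow to the right and rows downward; lengths in m; the calibration is good to about 2 mm. A picture is of the moment at which its call begins.
- ctrl.hand_in(): hands the job in; it is judged then, once.
The state is a dict: "time": time; "qpos": joint angles; "dq": joint speeds; "joint_efforts": joint torques, N m; "tcp_pos": TCP position; "ee_rot": TCP orientation; "wrist_force": force on the tool from outside, world axes, zero at the start; "torque": the same for the moment, N m; "gripper_width": finger opening in m; "finger_force": force on a finger pad.
Only numpy, scipy, OpenCV 4.12 (cv2) and the standard library are available. Lean on these libraries where they do the work, as an engineer would, in place of code of your own. Each camera call takes 0.05 s, during which the arm holds its last target. There are 200 camera calls.

## Task

Set the loose aluminium tube block that has the big centre hole on top of the matching block on the grey base, square with it and with the holes in line. Then lower the long lift-out pin down through both blocks into the base until its flange sits flat on the top block, and let go.

Things in the scene. Friction and masses are not known exactly. Their poses are not given: they have to be found in the camera images.
- upper_block_mid (a point): Centre (half-way up) of the loose aluminium block to stack: 56 mm wide (x), 100 long (y), 40 tall (z up), up to 0.5 kg, flat sides, a vertical 36 mm through hole in the middle, small dark tube wells at both ends. Flat on the bench left of the base. Near it lies a block of the same outline with no centre hole: not that one (they swap places). A half turn makes no difference.
- lower_block_mid (a point): Centre (half-way up) of the identical block with centre hole (56 x 100 x 40 mm, same axes) that already lies loose on the base, its hole within about 5 mm of the base's hole, its sides within about 4 degrees of the base's. Its top is 20 mm above this point. It stays there.
- base_hole (a point): Mouth centre of the 36 mm through hole in the fixed grey plastic base plate (86 mm in x, 130 in y, 20 thick, on the bench). The point is at the plate's top face, 20 mm above the bench; z up. With both blocks on it the stack's top is 100 mm above the bench.
- long_pin_mid (a point): Centre of the long upright pin, 144 mm tall, up to 0.2 kg: 14 mm steel shank, 92 mm long; flange 52 mm wide, 8 thick; black knob 24 mm wide, 44 tall (28 to 72 mm above this point). z: tip to knob. Stands 45 mm deep in a hole of the white holder (55 mm tall) right of the base; lifts straight out. 110 mm away stands a pin of 50 mm shank: not that one (they swap). Home: tip 8 mm above the bench.
Not all that is in view belongs to the job. What is shaped like the part that bears upper_block_mid but blue or green is not meant. Leave any turquoise look-alike of the part that bears long_pin_mid alone.

How it is judged:
By the outcome, as a careful person would: the job done as asked, in the order asked, and still so for the second after the job is handed in, with the robot touching nothing.
It also fails if it takes over 64 s, if anything falls off the work surface, if the arm or the gripper's body presses on something with over 40 N, if the wrist force passes 120 N, or if a joint passes its speed limit or range.

## Working session

There is one attempt and no reset: what is moved stays moved. The work goes in short steps, Python scripts to look and compute and a tool call to move; the robot and the scene stay as the last step left them, time stands still between calls to the robot, and variables do not carry over. Pictures are saved under pics/ and viewed, at most 10 in all, crops included, and the job is handed in when it is done.

Besides the shell and the picture viewer there is one more tool, called as name(argument=value, ...) on one line, values as JSON. servo_tool: Moves the arm, as the interface text tells. Its arguments: {"type":"object","properties":{"deltas":{"type":"array","items":{"type":"number"}},"claw":{"type":"number"},"force":{"type":"number"}},"required":["deltas"]}

```bash
mkdir -p pics; cat > h.py <<'E'
import numpy as np,cv2
from workcell import ctrl
from scipy.spatial.transform import Rotation as R
def snap(n,tag):
    c=ctrl.camera(n); np.savez(f'{n}_{tag}.npz',**c); cv2.imwrite(f'pics/{n}_{tag}.png',c['image'][:,:,::-1]); return c
def load(n,tag): return dict(np.load(f'{n}_{tag}.npz'))
def cloud(c):
    K=c['camera_matrix'];d=c['depth'];v,u=np.mgrid[0:480,0:640]
    p=np.stack([(u-K[0,2])/K[0,0]*d,(v-K[1,2])/K[1,1]*d,d],-1)
    Rm=cv2.Rodrigues(c['rvec'])[0]
    w=(p-c['tvec'].ravel())@Rm; w[d==0]=np.nan; return w
def ray(c,u,v,z):
    K=c['camera_matrix'];Rm=cv2.Rodrigues(c['rvec'])[0]
    d=Rm.T@np.array([(u-K[0,2])/K[0,0],(v-K[1,2])/K[1,1],1]);o=-Rm.T@c['tvec'].ravel()
    return o+d*(z-o[2])/d[2]
E
python3 - <<'E'
from h import *
for n in('top','side'):
    c=snap(n,'0'); print(n,c['tvec'].ravel(),-cv2.Rodrigues(c['rvec'])[0].T@c['tvec'].ravel())
print({k:np.round(v,3) for k,v in ctrl.sense().items()})
E
```

```text
top [0.01919634 0.45824147 1.31734603] [0.30245109 0.01866754 1.36159067]
side [0.45765932 0.12963368 1.17081516] [0.24139907 0.94332693 0.80555936]
{'time': np.float64(0.1), 'qpos': array([-1.486,  0.381,  1.298, -0.   ,  1.464, -0.215]), 'dq': array([ 0.001, -0.001, -0.003,  0.   , -0.001,  0.   ]), 'joint_efforts': array([ 3.0000e-03, -4.3865e+01, -2.2491e+01,  7.1000e-02,  3.4000e-02,
       -0.0000e+00]), 'tcp_pos': array([ 0.162, -0.525,  0.404]), 'ee_rot': array([-3.105, -0.469, -0.   ]), 'wrist_force': array([0.311, 0.153, 0.76 ]), 'torque': array([0.017, 0.023, 0.053]), 'finger_force': np.float64(0.0), 'gripper_width': np.float64(0.088)}
```

View pics/top_0.png

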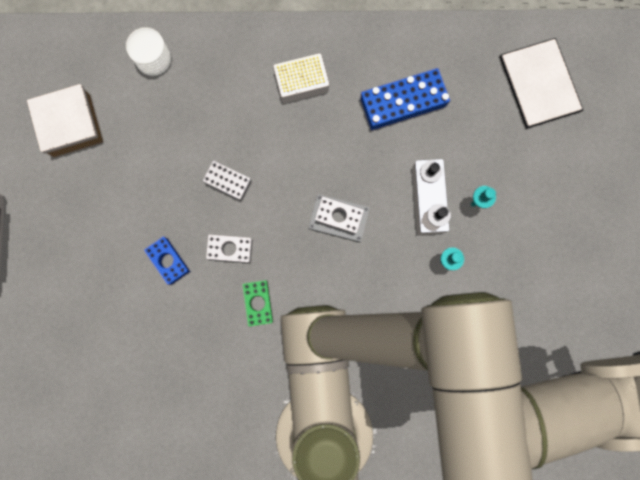

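View pics/side_0.png

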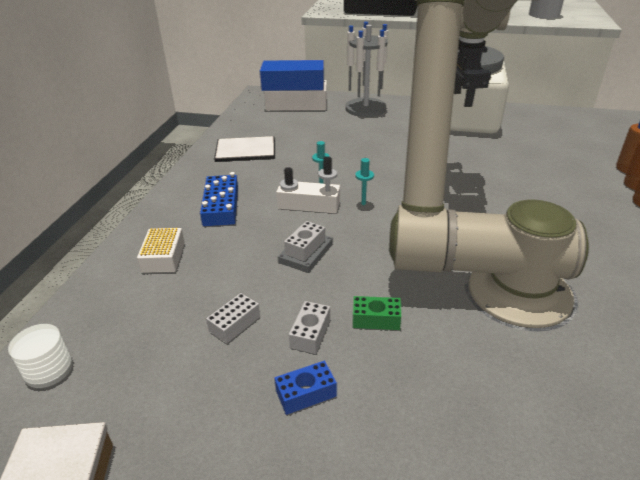

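Top view: the candidates are the white block with a hole at (229,249), the solid white block at (227,180), and the blue (167,261) and green (258,303) look-alikes. The base with the lower block is at (340,216). In the holder there is a pin at (438,214) and another at (432,170). The turquoise pins are at (485,197) and (453,259). In the side view the pin at (328,165) stands clearly higher than the one at (289,178), so the long pin should be the one nearer the robot. I choose block (229,249) and pin (438,214), and check them with a crop and the depth.

```bash
cat >> h.py <<'E'
def rect(w,ctr,zlo,zhi,rad=0.085):
    m=(w[...,2]>zlo)&(w[...,2]<zhi)&(np.hypot(w[...,0]-ctr[0],w[...,1]-ctr[1])<rad)
    p=w[m]
    q=(p[:,:2]*1000).astype(np.float32)
    r=cv2.minAreaRect(q); return r,len(p),np.median(p[:,2])
E
python3 - <<'E'
from h import *
t=load('top','0');s=load('side','0')
wt=cloud(t);ws=cloud(s)
for nm,u,v,z,lo,hi,rad in[('blk',229,249,.04,.034,.046,.07),('low',340,216,.06,.054,.066,.075),('base',340,217,.02,.012,.026,.09),('solid',227,180,.04,.034,.046,.065),('longfl',437,216,.105,.09,.12,.05),('shortfl',431,172,.07,.06,.078,.05),('longknob',441,213,.15,.13,.17,.04),('holder',432,195,.055,.047,.058,.1)]:
    c=ray(t,u,v,z)
    for n,w in(('top',wt),('side',ws)):
        try:
            r,k,mz=rect(w,c,lo,hi,rad); print(nm,n,c.round(3),np.round(r[0],1),np.round(r[1],1),round(r[2],1),k,round(float(mz),4))
        except Exception as e: print(nm,n,c.round(3),'none',str(e)[:40])
print('knob tops',[np.round(wt[v,u],3) for u,v in((441,212),(433,168),(444,211))])
a=cv2.resize(t['image'][150:290,190:470],None,fx=2.85,fy=2.85,interpolation=cv2.INTER_CUBIC)
b=cv2.resize(s['image'][140:260,260:400],None,fx=1.4,fy=1.4)
cv2.imwrite('pics/crop1.png',a[:,:,::-1])
E
```

```text
blk top [0.433 0.22  0.04 ] [435.2 223.2] [101.2  56.3] 85.0 809 0.0392
blk side [0.433 0.22  0.04 ] [438.8 222.2] [104.7  57.9] 84.9 942 0.0414
low top [ 0.506 -0.041  0.06 ] [509.7 -37.8] [99.8 57.2] 71.4 811 0.059
low side [ 0.506 -0.041  0.06 ] [514.1 -37.7] [106.1  60.8] 71.6 592 0.0615
base top [ 0.51  -0.043  0.02 ] [509.3 -39. ] [130.1  88. ] 75.0 829 0.0189
base side [ 0.51  -0.043  0.02 ] [514.2 -36.4] [135.8  90.2] 75.3 528 0.0212
solid top [0.599 0.227 0.04 ] [600.  229.9] [100.7  56.8] 63.6 937 0.0392
solid side [0.599 0.227 0.04 ] [603.7 229.9] [102.3  60.5] 63.3 1018 0.0418
longfl top [ 0.497 -0.258  0.105] [ 499.4 -259.2] [50.6 50.1] 23.5 289 0.1087
longfl side [ 0.497 -0.258  0.105] [ 502.1 -254.6] [49.2 47.4] 12.4 157 0.1118
shortfl top [ 0.607 -0.255  0.07 ] [ 603.1 -253.6] [56.5 53.7] 55.9 258 0.0668
shortfl side [ 0.607 -0.255  0.07 ] [ 614.5 -249.9] [63.6 53.2] 88.0 152 0.0697
longknob top [ 0.497 -0.257  0.15 ] [ 499.6 -259.2] [21.7 24. ] 45.7 119 0.152
longknob side [ 0.497 -0.257  0.15 ] [ 503.7 -256.5] [19.1 25. ] 11.8 94 0.1494
holder top [ 0.555 -0.259  0.055] [ 554.7 -256.9] [171.6  65.1] 2.8 1135 0.0535
holder side [ 0.555 -0.259  0.055] [ 558.8 -256.4] [173.2  75.7] 5.7 579 0.0559
knob tops [array([ 0.499, -0.256,  0.154]), array([ 0.607, -0.251,  0.109]), array([ 0.501, -0.263,  0.151])]
```

View pics/crop1.png

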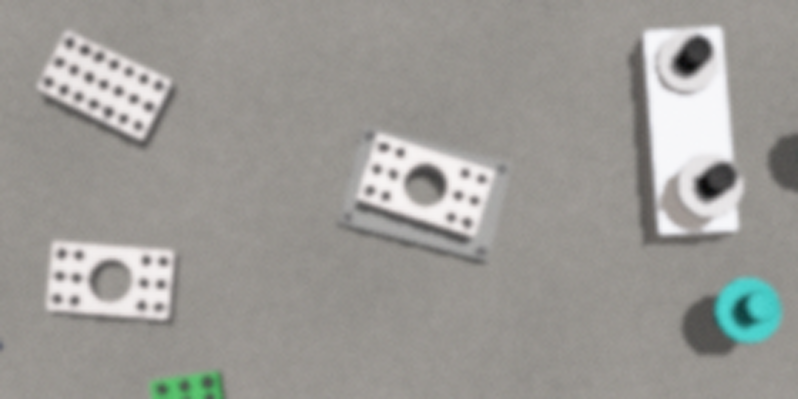

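The crop confirms the choices: the holed white block (crop 112,280) has tube wells at both ends and the other white block is solid. The lower block is on the grey base (425,185), and the long pin (712,183) has its flange about 45 mm above the holder, with heights matching the description. The sizes match too (101x56 mm, tops at 40 and 60 mm, flange top at 109 mm). I now plan the first reach.

```bash
cat >> h.py <<'E'
def pose(pos,yaw):  # tool y at world angle yaw(deg), z down; pos=grasp point -> TCP
    y=np.array([np.cos(np.radians(yaw)),np.sin(np.radians(yaw)),0]);z=np.array([0,0,-1.])
    return np.array(pos)-0.147*z, R.from_matrix(np.stack([np.cross(y,z),y,z],1))
def plan(start,goal,n):
    (p,r),(P,Q)=start,goal
    tot=(r.inv()*Q).as_rotvec(); st=R.from_rotvec(tot/n)
    rows=[];d=(P-p)/n
    for i in range(n):
        rows.append(np.r_[r.inv().apply(d)/.03,tot/n/1.5]); r=r*st
    print(n,'max',np.abs(rows).max().round(2));print(','.join('%g'%x for x in (np.round(np.array(rows),3)+0.).ravel()))
def now():
    s=ctrl.sense(); return s['tcp_pos'].copy(),R.from_rotvec(s['ee_rot'])
def info():
    s=ctrl.sense();p,r=s['tcp_pos'],R.from_rotvec(s['ee_rot']);m=r.as_matrix()
    print('t',round(float(s['time']),2),'grasp',(p+.147*m[:,2]).round(4),'yaw',np.degrees(np.arctan2(m[1,1],m[0,1])).round(2),'z',m[:,2].round(4),'F',s['wrist_force'].round(1),'w',round(float(s['gripper_width']),4),'ff',round(float(s['finger_force']),1))
E
python3 - <<'E'
from h import *
t=load('top','0');w=cloud(t)
print([np.nanmax(w[v-15:v+15,u-15:u+15,2]).round(3) for u,v in((485,197),(453,259),(437,195))])
info()
a=now();b=pose([.42,-.3,.25],-39);c=pose([.437,.0,.25],-5);d=pose([.437,.223,.13],-5)
plan(a,b,12);plan(b,c,12);plan(c,d,9)
E
```

```text
[np.float64(0.148), np.float64(0.148), np.float64(0.157)]
t 0.1 grasp [ 0.1624 -0.5253  0.2572] yaw -72.82 z [-2.0e-04  1.3e-03 -1.0e+00] F [0.3 0.2 0.8] w 0.0878 ff 0.0
12 max 0.95
0.869,-0.387,0.021,0,0,-0.033,0.887,-0.344,0.021,0,0,-0.033,0.902,-0.3,0.021,0,0,-0.033,0.916,-0.255,0.02,0,0,-0.033,0.927,-0.21,0.02,0,0,-0.033,0.937,-0.164,0.02,0,0,-0.033,0.944,-0.118,0.02,0,0,-0.033,0.948,-0.071,0.02,0,0,-0.033,0.951,-0.024,0.02,0,0,-0.033,0.951,0.022,0.02,0,0,-0.033,0.948,0.069,0.02,0,0,-0.033,0.944,0.116,0.02,0,0,-0.033
12 max 0.83
0.677,-0.488,0,0,0,-0.033,0.701,-0.454,0,0,0,-0.033,0.722,-0.418,0,0,0,-0.033,0.742,-0.382,0,0,0,-0.033,0.76,-0.345,0,0,0,-0.033,0.776,-0.307,0,0,0,-0.033,0.79,-0.268,0,0,0,-0.033,0.803,-0.229,0,0,0,-0.033,0.813,-0.189,0,0,0,-0.033,0.821,-0.149,0,0,0,-0.033,0.828,-0.108,0,0,0,-0.033,0.832,-0.067,0,0,0,-0.033
9 max 0.82
0.823,-0.072,0.444,0,0,0,0.823,-0.072,0.444,0,0,0,0.823,-0.072,0.444,0,0,0,0.823,-0.072,0.444,0,0,0,0.823,-0.072,0.444,0,0,0,0.823,-0.072,0.444,0,0,0,0.823,-0.072,0.444,0,0,0,0.823,-0.072,0.444,0,0,0,0.823,-0.072,0.444,0,0,0
```

servo_tool(deltas=[0.87,-0.39,0.02,0,0,-0.033,0.89,-0.34,0.02,0,0,-0.033,0.9,-0.3,0.02,0,0,-0.033,0.92,-0.26,0.02,0,0,-0.033,0.93,-0.21,0.02,0,0,-0.033,0.94,-0.16,0.02,0,0,-0.033,0.94,-0.12,0.02,0,0,-0.033,0.95,-0.07,0.02,0,0,-0.033,0.95,-0.02,0.02,0,0,-0.033,0.95,0.02,0.02,0,0,-0.033,0.95,0.07,0.02,0,0,-0.033,0.94,0.12,0.02,0,0,-0.033], claw=1)

```text
time: 1.1
tcp_pos: [0.4209, -0.2985, 0.3973]
ee_rot: [-2.831, -1.361, 0.0]
wrist_force: [0.3, 0.3, 0.5]
gripper_width: 0.0876
finger_force: 0.0
```

servo_tool(deltas=[0.68,-0.49,0,0,0,-0.033,0.7,-0.45,0,0,0,-0.033,0.72,-0.42,0,0,0,-0.033,0.74,-0.38,0,0,0,-0.033,0.76,-0.34,0,0,0,-0.033,0.78,-0.31,0,0,0,-0.033,0.79,-0.27,0,0,0,-0.033,0.8,-0.23,0,0,0,-0.033,0.81,-0.19,0,0,0,-0.033,0.82,-0.15,0,0,0,-0.033,0.83,-0.11,0,0,0,-0.033,0.83,-0.07,0,0,0,-0.033])

```text
time: 2.1
tcp_pos: [0.4354, 0.0015, 0.3974]
ee_rot: [-2.309, -2.13, 0.0]
wrist_force: [0.2, 0.2, 0.2]
gripper_width: 0.088
finger_force: 0.0
```

servo_tool(deltas=[0.82,-0.07,0.44,0,0,0,0.82,-0.07,0.44,0,0,0,0.82,-0.07,0.44,0,0,0,0.82,-0.07,0.44,0,0,0,0.82,-0.07,0.44,0,0,0,0.82,-0.07,0.44,0,0,0,0.82,-0.07,0.44,0,0,0,0.82,-0.07,0.44,0,0,0,0.82,-0.07,0.44,0,0,0,0,0,0,0,0,0])

```text
time: 2.93
tcp_pos: [0.4343, 0.2252, 0.2764]
ee_rot: [-2.307, -2.129, 0.005]
wrist_force: [-0.2, 0.9, 0.3]
gripper_width: 0.088
finger_force: 0.0
```

```bash
python3 - <<'E'
from h import *
info()
plan(now(),pose([.437,.2227,.08],-5),3)
E
```

```text
t 2.93 grasp [0.4338 0.2252 0.1294] yaw -4.59 z [-3.9e-03 -2.0e-04 -1.0e+00] F [-0.2  0.9  0.3] w 0.088 ff 0.0
3 max 0.55
-0.025,0.034,0.549,-0.001,0,0.002,-0.025,0.033,0.549,-0.001,0,0.002,-0.025,0.033,0.549,-0.001,0,0.002
```

servo_tool(deltas=[-0.03,0.03,0.6,0,0,0.002,-0.03,0.03,0.6,0,0,0.002,-0.02,0.03,0.6,0,0,0.001,0,0,0.6,0,0,0,0,0,0.5,0,0,0,0,0,0.35,0,0,0,0,0,0.15,0,0,0,0,0,0,0,0,0])

```text
time: 3.6
tcp_pos: [0.4376, 0.2195, 0.1762]
ee_rot: [-2.319, -2.118, 0.002]
wrist_force: [-0.3, -0.4, -0.1]
gripper_width: 0.0883
finger_force: 0.0
```

servo_tool(deltas=[0,0,0,0,0,0,0,0,0,0,0,0,0,0,0,0,0,0,0,0,0,0,0,0,0,0,0,0,0,0,0,0,0,0,0,0,0,0,0,0,0,0,0,0,0,0,0,0,0,0,0,0,0,0,0,0,0,0,0,0], claw=-1, force=35)

```text
time: 4.43
tcp_pos: [0.4375, 0.2199, 0.1771]
ee_rot: [-2.319, -2.119, 0.0]
wrist_force: [-2.4, -0.4, 6.4]
gripper_width: 0.0557
finger_force: 35.0
```

```bash
python3 - <<'E'
from h import *
info()
E
```

```text
t 4.43 grasp [0.4374 0.2199 0.0301] yaw -5.18 z [-1.e-04  0.e+00 -1.e+00] F [-2.4 -0.4  6.4] w 0.0557 ff 35.0
```

```bash
python3 - <<'E'
from h import *
a=now();b=pose([.4374,.2199,.13],-5.18);c=pose([.5116,-.0406,.13],-18.65)
plan(a,b,5);plan(b,c,11)
E
```

```text
5 max 0.67
0,0,-0.666,0,0,0,0,0,-0.666,0,0,0,0,0,-0.666,0,0,0,0,0,-0.666,0,0,0,0,0,-0.666,0,0,0
11 max 0.77
-0.766,0.295,0,0,0,0.014,-0.759,0.312,0,0,0,0.014,-0.753,0.328,0,0,0,0.014,-0.745,0.344,0,0,0,0.014,-0.738,0.36,0,0,0,0.014,-0.73,0.375,0,0,0,0.014,-0.722,0.391,0,0,0,0.014,-0.713,0.406,0,0,0,0.014,-0.704,0.421,0,0,0,0.014,-0.695,0.436,0,0,0,0.014,-0.686,0.451,0,0,0,0.014
```

servo_tool(deltas=[0,0,-0.3,0,0,0,0,0,-0.67,0,0,0,0,0,-0.67,0,0,0,0,0,-0.67,0,0,0,0,0,-0.67,0,0,0,0,0,-0.35,0,0,0])

```text
time: 4.93
tcp_pos: [0.4375, 0.2199, 0.2788]
ee_rot: [2.319, 2.118, 0.003]
wrist_force: [0.4, 1.3, -4.9]
gripper_width: 0.0557
finger_force: 35.0
```

servo_tool(deltas=[-0.77,0.3,0,0,0,0.014,-0.76,0.31,0,0,0,0.014,-0.75,0.33,0,0,0,0.014,-0.75,0.34,0,0,0,0.014,-0.74,0.36,0,0,0,0.014,-0.73,0.38,0,0,0,0.014,-0.72,0.39,0,0,0,0.014,-0.71,0.41,0,0,0,0.014,-0.7,0.42,0,0,0,0.014,-0.7,0.44,0,0,0,0.014,-0.69,0.45,0,0,0,0.014,0,0,0,0,0,0])

```text
time: 5.93
tcp_pos: [0.5135, -0.0442, 0.2767]
ee_rot: [2.551, 1.831, -0.0]
wrist_force: [0.3, 1.0, -4.6]
gripper_width: 0.0555
finger_force: 35.0
```

servo_tool(deltas=[0,0,0,0,0,0,0,0,0,0,0,0])

```text
time: 6.1
tcp_pos: [0.5122, -0.0404, 0.2765]
ee_rot: [-2.547, -1.837, 0.001]
wrist_force: [0.5, -0.1, -4.5]
gripper_width: 0.0561
finger_force: 35.0
```

```bash
python3 - <<'E'
from h import *
info()
s=snap('side','1')
plan(now(),pose([.5116,-.0406,.11],-18.65),2)
cv2.imwrite('pics/crop2.png',cv2.resize(s['image'][170:290,230:390],None,fx=5,fy=5,interpolation=cv2.INTER_CUBIC)[:,:,::-1])
E
```

```text
t 6.1 grasp [ 0.512  -0.0403  0.1295] yaw -18.41 z [-1.2e-03  6.0e-04 -1.0e+00] F [ 0.5 -0.1 -4.5] w 0.0561 ff 35.0
2 max 0.33
-0.012,-0.005,0.326,0,0,0.002,-0.012,-0.006,0.326,0,0,0.002
```

View pics/crop2.png

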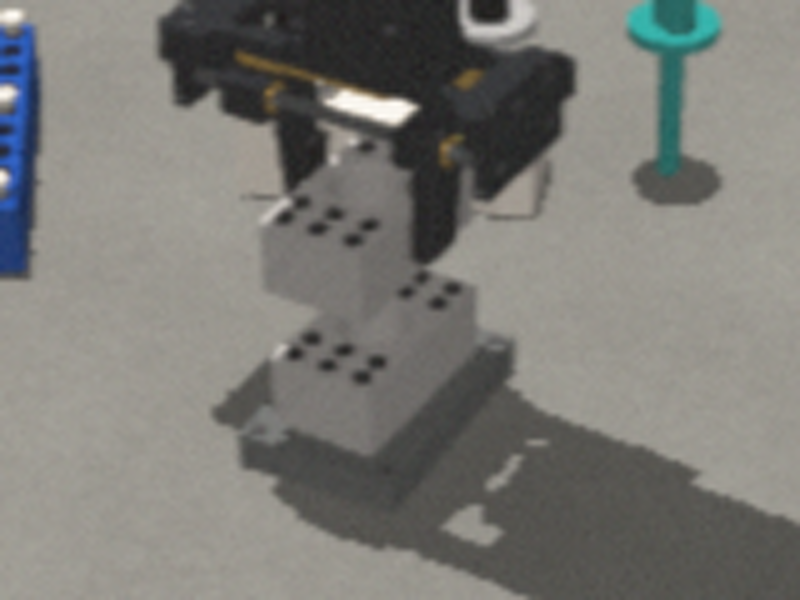

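The picture shows the block held level over the lower block, with its end wells visible at crop (285–370, 203–240). The lower block's wells are at (296–376, 338–376). I compare the two sets of wells in world coordinates.

```bash
python3 - <<'E'
from h import *
s=load('side','1')
U=[(285,218),(302,203),(318,228),(335,214),(353,240),(370,226)];L=[(296,353),(312,338),(328,364),(344,350),(360,376),(376,362)]
f=lambda P,z:np.array([ray(s,x/5+230-.4,y/5+170-.4,z)[:2] for x,y in P])
a,b=f(U,.1395),f(L,.06)
d=(b-a)*1000;print(d.round(1).tolist(),d.mean(0))
ang=lambda p:np.degrees(np.arctan2(*(p[4:].mean(0)-p[:2].mean(0))[::-1]));print(ang(a),ang(b))
# sub-pixel check by cloud tops
w=cloud(s)
for lo,hi in((.134,.146),(.055,.067)):
    r=rect(w,(.52,0.0),lo,hi,.06);print(r)
E
```

```text
[[-0.6, -1.4], [-0.6, -1.0], [-0.8, -0.9], [-0.8, -0.5], [0.1, -1.1], [0.1, -0.8]] [-0.41968927 -0.94968152]
161.5688259472328 160.9039934437952
(((519.083984375, -21.05319595336914), (72.41460418701172, 86.39904022216797), 72.4002456665039), 443, np.float64(0.14088870416053845))
(((518.2081909179688, -22.816253662109375), (74.63145446777344, 58.61029815673828), 71.31459045410156), 347, np.float64(0.06142593539276562))
```

servo_tool(deltas=[-0.02,-0.01,0.4,0,0,0.002,-0.02,0,0.35,0,0,0.001,0,0,0.25,0,0,0,0,0,0.15,0,0,0,0,0,0.05,0,0,0,0,0,0.03,0,0,0,0,0,0,0,0,0,0,0,0,0,0,0])

```text
time: 6.82
tcp_pos: [0.512, -0.0418, 0.2401]
ee_rot: [2.552, 1.831, 0.001]
wrist_force: [-0.6, 0.5, -5.4]
gripper_width: 0.0557
finger_force: 35.0
```

```bash
python3 - <<'E'
from h import *
info()
E
```

```text
t 6.82 grasp [ 0.5121 -0.0418  0.0931] yaw -18.67 z [ 7.e-04 -2.e-04 -1.e+00] F [-0.6  0.5 -5.4] w 0.0557 ff 35.0
```

servo_tool(deltas=[0,0,0.03,0,0,0,0,0,0.03,0,0,0,0,0,0.03,0,0,0,0,0,0,0,0,0,0,0,0,0,0,0])

```text
time: 7.23
tcp_pos: [0.5119, -0.0419, 0.2371]
ee_rot: [2.552, 1.831, 0.0]
wrist_force: [0.1, 1.0, -3.7]
gripper_width: 0.0552
finger_force: 35.0
```

servo_tool(deltas=[0,0,0.02,0,0,0,0,0,0,0,0,0,0,0,0,0,0,0])

```text
time: 7.48
tcp_pos: [0.5119, -0.0418, 0.2371]
ee_rot: [2.552, 1.831, 0.0]
wrist_force: [-1.6, 0.6, 6.0]
gripper_width: 0.0559
finger_force: 35.0
```

servo_tool(deltas=[0,0,0,0,0,0,0,0,0,0,0,0,0,0,0,0,0,0,0,0,0,0,0,0,0,0,0,0,0,0,0,0,0,0,0,0,0,0,0,0,0,0,0,0,0,0,0,0], claw=1)

```text
time: 8.15
tcp_pos: [0.5119, -0.0418, 0.2364]
ee_rot: [2.552, 1.832, 0.0]
wrist_force: [0.7, 0.6, 0.5]
gripper_width: 0.0878
finger_force: 0.0
```

servo_tool(deltas=[0,0,-0.3,0,0,0,0,0,-0.8,0,0,0,0,0,-0.9,0,0,0,0,0,-0.9,0,0,0,0,0,-0.9,0,0,0])

```text
time: 8.57
tcp_pos: [0.5116, -0.0417, 0.3525]
ee_rot: [2.552, 1.831, 0.0]
wrist_force: [0.2, 0.1, -0.7]
gripper_width: 0.0882
finger_force: 0.0
```

```bash
python3 - <<'E'
from h import *
info()
a=now();plan(a,pose([.4995,-.2575,.205],-18.65),9)
E
```

```text
t 8.57 grasp [ 0.5117 -0.0417  0.2055] yaw -18.68 z [ 3.e-04 -1.e-04 -1.e+00] F [ 0.2  0.1 -0.7] w 0.0882 ff 0.0
9 max 0.77
-0.772,0.213,0.002,0,0,0,-0.772,0.213,0.002,0,0,0,-0.772,0.213,0.002,0,0,0,-0.772,0.213,0.002,0,0,0,-0.772,0.213,0.002,0,0,0,-0.772,0.213,0.002,0,0,0,-0.772,0.213,0.002,0,0,0,-0.772,0.213,0.002,0,0,0,-0.772,0.213,0.002,0,0,0
```

servo_tool(deltas=[-0.77,0.23,0,0,0,0,-0.77,0.23,0,0,0,0,-0.77,0.23,0,0,0,0,-0.77,0.23,0,0,0,0,-0.77,0.23,0,0,0,0,-0.77,0.23,0,0,0,0,-0.77,0.23,0,0,0,0,-0.77,0.23,0,0,0,0,-0.77,0.23,0,0,0,0,0,0,0,0,0,0,0,0,0,0,0,0], claw=0.2)

```text
time: 9.48
tcp_pos: [0.5039, -0.2594, 0.3507]
ee_rot: [-2.554, -1.829, -0.0]
wrist_force: [-0.3, -0.7, -0.8]
gripper_width: 0.0529
finger_force: 0.0
```

```bash
python3 - <<'E'
from h import *
info()
t=snap('top','2');s=snap('side','2')
for n,c in(('top',t),('side',s)):
    w=cloud(c)
    for nm,lo,hi in(('upper',.093,.107),('base',.012,.026)):
        r=rect(w,(.511,-.038),lo,hi,.075 if nm=='upper' else .09);print(n,nm,np.round(r[0][0],1),np.round(r[0][1],1),round(r[0][2],1),r[1],r[2])
plan(now(),pose([.5015,-.258,.135],-18.65),4)
A=cv2.resize(t['image'][180:250,300:380],(400,350),interpolation=cv2.INTER_CUBIC);B=cv2.resize(s['image'][120:280,250:433],(400,350),interpolation=cv2.INTER_CUBIC)
cv2.imwrite('pics/crop3.png',np.hstack([A,B])[:,:,::-1])
E
```

```text
t 9.48 grasp [ 0.5039 -0.2594  0.2037] yaw -18.78 z [ 1.e-04  1.e-04 -1.e+00] F [-0.3 -0.7 -0.8] w 0.0529 ff 0.0
top upper [510.2 -38.9] [99.7 57.1] 71.9 893 0.09916051929234455
top base [508.9 -38.8] [130.2  86.9] 74.8 678 0.019026871698672683
side upper [514.  -38.2] [104.   58.9] 71.2 609 0.10145823073619085
side base [513.1 -39. ] [135.5  89. ] 74.5 539 0.021166252214398044
4 max 0.57
-0.007,-0.02,0.573,0,0,0,-0.007,-0.02,0.573,0,0,0,-0.007,-0.02,0.573,0,0,0,-0.007,-0.02,0.573,0,0,0
```

View pics/crop3.png

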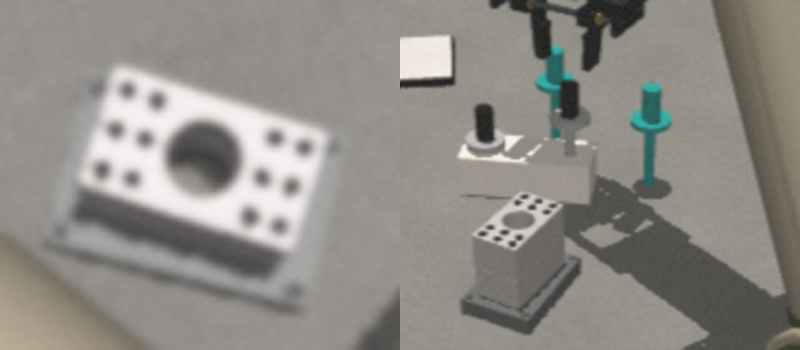

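The crop shows the upper block flush on the lower one (left: hole at (203,158); right: the stack at (518,250) with even sides). The gripper is above the long pin at (570,100). Now I go down onto the knob.

servo_tool(deltas=[0,-0.05,0.5,0,0,0,0,-0.04,0.55,0,0,0,0,0,0.5,0,0,0,0,0,0.4,0,0,0,0,0,0.24,0,0,0,0,0,0.1,0,0,0,0,0,0,0,0,0,0,0,0,0,0,0])

```text
time: 10.25
tcp_pos: [0.5018, -0.2575, 0.2824]
ee_rot: [2.551, 1.832, 0.0]
wrist_force: [-0.2, -0.3, -0.5]
gripper_width: 0.0531
finger_force: 0.0
```

servo_tool(deltas=[0,0,0,0,0,0,0,0,0,0,0,0,0,0,0,0,0,0,0,0,0,0,0,0,0,0,0,0,0,0,0,0,0,0,0,0,0,0,0,0,0,0,0,0,0,0,0,0], claw=-1, force=30)

```text
time: 10.92
tcp_pos: [0.5016, -0.2578, 0.2819]
ee_rot: [2.552, 1.831, 0.0]
wrist_force: [-0.5, 0.2, 2.7]
gripper_width: 0.0235
finger_force: 30.0
```

```bash
python3 - <<'E'
from h import *
info()
E
```

```text
t 10.92 grasp [ 0.5017 -0.2579  0.1349] yaw -18.68 z [ 3.e-04 -2.e-04 -1.e+00] F [-0.5  0.2  2.7] w 0.0235 ff 30.0
```

servo_tool(deltas=[0,0,-0.2,0,0,0,0,0,-0.4,0,0,0,0,0,-0.6,0,0,0,0,0,-0.7,0,0,0,0,0,-0.7,0,0,0,0,0,-0.7,0,0,0,0,0,-0.6,0,0,0,0,0,-0.3,0,0,0,0,0,0,0,0,0])

```text
time: 11.67
tcp_pos: [0.5015, -0.2577, 0.4095]
ee_rot: [2.55, 1.83, 0.001]
wrist_force: [0.6, -0.2, -2.7]
gripper_width: 0.0234
finger_force: 30.0
```

servo_tool(deltas=[0.4,-0.11,0,0,0,0,0.7,-0.2,0,0,0,0,0.78,-0.22,0,0,0,0,0.78,-0.22,0,0,0,0,0.78,-0.22,0,0,0,0,0.78,-0.23,0,0,0,0,0.78,-0.23,0,0,0,0,0.78,-0.23,0,0,0,0,0.7,-0.2,0,0,0,0,0.4,-0.11,0,0,0,0,0.15,-0.04,0,0,0,0,0,0,0,0,0,0])

```text
time: 12.67
tcp_pos: [0.5119, -0.0379, 0.4071]
ee_rot: [-2.55, -1.833, 0.001]
wrist_force: [0.2, -0.1, -2.4]
gripper_width: 0.0231
finger_force: 30.0
```

servo_tool(deltas=[0,0,0,0,0,0])

```text
time: 12.75
tcp_pos: [0.5121, -0.0391, 0.4073]
ee_rot: [-2.552, -1.831, 0.001]
wrist_force: [-0.4, 0.4, -2.8]
gripper_width: 0.023
finger_force: 30.0
```

```bash
python3 - <<'E'
from h import *
info()
s=snap('side','3')
cv2.imwrite('pics/crop4.png',cv2.resize(s['image'][100:290,250:420],None,fx=3,fy=3,interpolation=cv2.INTER_CUBIC)[:,:,::-1])
E
```

```text
t 12.75 grasp [ 0.5119 -0.0391  0.2603] yaw -18.68 z [-8.e-04 -0.e+00 -1.e+00] F [-0.4  0.4 -2.8] w 0.023 ff 30.0
```

View pics/crop4.png

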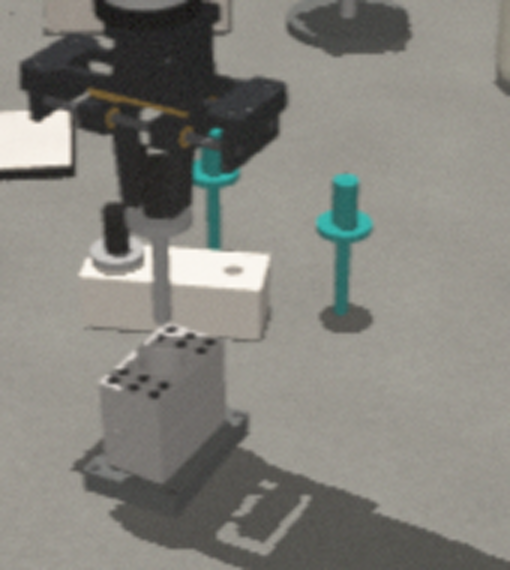

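The pin hangs straight, with its tip at crop (163,322) in line with the stack's hole near (166,358). The holder hole it came from is now empty (233,270). Lowering.

servo_tool(deltas=[0,0,0.3,0,0,0,0,0,0.4,0,0,0,0,0,0.4,0,0,0,0,0,0.4,0,0,0,0,0,0.4,0,0,0,0,0,0.3,0,0,0])

```text
time: 13.3
tcp_pos: [0.5118, -0.0394, 0.3401]
ee_rot: [-2.553, -1.829, 0.002]
wrist_force: [-0.2, 0.5, -2.4]
gripper_width: 0.0231
finger_force: 30.0
```

servo_tool(deltas=[0,0,0.3,0,0,0,0,0,0.4,0,0,0,0,0,0.4,0,0,0,0,0,0.4,0,0,0,0,0,0.2,0,0,0,0,0,0.1,0,0,0,0,0,0,0,0,0])

```text
time: 13.88
tcp_pos: [0.512, -0.0389, 0.2873]
ee_rot: [-2.552, -1.831, 0.001]
wrist_force: [-0.9, 0.5, -2.1]
gripper_width: 0.0232
finger_force: 30.0
```

```bash
python3 - <<'E'
from h import *
info()
E
```

```text
t 13.88 grasp [ 0.5119 -0.0388  0.1403] yaw -18.69 z [-7.e-04  2.e-04 -1.e+00] F [-0.9  0.5 -2.1] w 0.0232 ff 30.0
```

servo_tool(deltas=[0,0,0.06,0,0,0,0,0,0.05,0,0,0,0,0,0.04,0,0,0,0,0,0.02,0,0,0,0,0,0,0,0,0,0,0,0,0,0,0])

```text
time: 14.38
tcp_pos: [0.512, -0.0387, 0.2828]
ee_rot: [2.552, 1.831, 0.0]
wrist_force: [-0.0, 0.1, -1.9]
gripper_width: 0.023
finger_force: 30.0
```

servo_tool(deltas=[0,0,0.02,0,0,0,0,0,0,0,0,0,0,0,0,0,0,0])

```text
time: 14.63
tcp_pos: [0.512, -0.0387, 0.2821]
ee_rot: [-2.552, -1.832, 0.0]
wrist_force: [1.0, -0.6, -3.2]
gripper_width: 0.0231
finger_force: 30.0
```

servo_tool(deltas=[0,0,0.02,0,0,0,0,0,0,0,0,0,0,0,0,0,0,0])

```text
time: 14.88
tcp_pos: [0.512, -0.0387, 0.2814]
ee_rot: [-2.552, -1.831, 0.0]
wrist_force: [-0.2, 0.5, -1.6]
gripper_width: 0.023
finger_force: 30.0
```

servo_tool(deltas=[0,0,0.02,0,0,0,0,0,0,0,0,0,0,0,0,0,0,0])

```text
time: 15.13
tcp_pos: [0.512, -0.0387, 0.2808]
ee_rot: [-2.552, -1.831, 0.0]
wrist_force: [-0.0, 0.0, -2.1]
gripper_width: 0.0232
finger_force: 30.0
```

servo_tool(deltas=[0,0,0.02,0,0,0,0,0,0,0,0,0,0,0,0,0,0,0])

```text
time: 15.38
tcp_pos: [0.512, -0.0387, 0.2802]
ee_rot: [-2.552, -1.831, 0.0]
wrist_force: [1.1, 0.0, -1.5]
gripper_width: 0.0233
finger_force: 30.0
```

servo_tool(deltas=[0,0,0.02,0,0,0,0,0,0,0,0,0,0,0,0,0,0,0])

```text
time: 15.63
tcp_pos: [0.512, -0.0387, 0.28]
ee_rot: [2.552, 1.831, 0.001]
wrist_force: [-1.5, 0.7, 4.2]
gripper_width: 0.0231
finger_force: 30.0
```

Contact now: +4 N, with the last step stopped. I release gently, retract and look.

servo_tool(deltas=[0,0,0,0,0,0,0,0,0,0,0,0,0,0,0,0,0,0,0,0,0,0,0,0,0,0,0,0,0,0,0,0,0,0,0,0,0,0,0,0,0,0], claw=0.3)

```text
time: 16.22
tcp_pos: [0.512, -0.0387, 0.2796]
ee_rot: [-2.552, -1.831, 0.0]
wrist_force: [-0.1, 0.1, -0.2]
gripper_width: 0.0575
finger_force: 0.0
```

servo_tool(deltas=[0,0,-0.2,0,0,0,0,0,-0.5,0,0,0,0,0,-0.8,0,0,0,0,0,-0.9,0,0,0,0,0,-0.9,0,0,0,0,0,-0.9,0,0,0,-0.7,0,0,0,0,0,-0.8,0,0,0,0,0,-0.8,0,0,0,0,0,-0.8,0,0,0,0,0,-0.6,0,0,0,0,0,0,0,0,0,0,0])

```text
time: 17.22
tcp_pos: [0.4757, -0.1461, 0.4061]
ee_rot: [2.555, 1.827, -0.001]
wrist_force: [-0.4, -0.8, -0.3]
gripper_width: 0.0574
finger_force: 0.0
```

```bash
python3 - <<'E'
from h import *
info()
t=snap('top','4');s=snap('side','4')
for n,c in(('top',t),('side',s)):
    w=cloud(c)
    for nm,lo,hi,rad in(('upper',.093,.103,.075),('flange',.105,.115,.04),('knob',.14,.16,.03)):
        try: r=rect(w,(.511,-.038),lo,hi,rad);print(n,nm,np.round(r[0][0],1),np.round(r[0][1],1),round(r[0][2],1),r[1],r[2])
        except Exception as e: print(n,nm,'none')
A=cv2.resize(t['image'][180:250,300:380],(400,350),interpolation=cv2.INTER_CUBIC);B=cv2.resize(s['image'][180:275,260:369],(400,350),interpolation=cv2.INTER_CUBIC)
cv2.imwrite('pics/crop5.png',np.hstack([A,B])[:,:,::-1])
E
```

```text
t 17.22 grasp [ 0.4757 -0.1462  0.2591] yaw -18.85 z [ 1.e-04 -8.e-04 -1.e+00] F [-0.4 -0.8 -0.3] w 0.0574 ff 0.0
top upper [510.3 -39. ] [99.8 57.3] 71.9 637 0.09910842546057434
top flange [509.1 -37.9] [55.5 50.4] 76.2 223 0.10753610249988366
top knob [508.4 -40.3] [21.9 21.7] 48.2 97 0.15074198785636134
side upper [514.9 -37.3] [103.   60.3] 70.6 341 0.10096423030756148
side flange [509.4 -36.6] [50.  58.1] 43.5 173 0.10955342304543925
side knob [512.  -39.1] [26.  22.5] 77.0 93 0.15163274073481617
```

View pics/crop5.png

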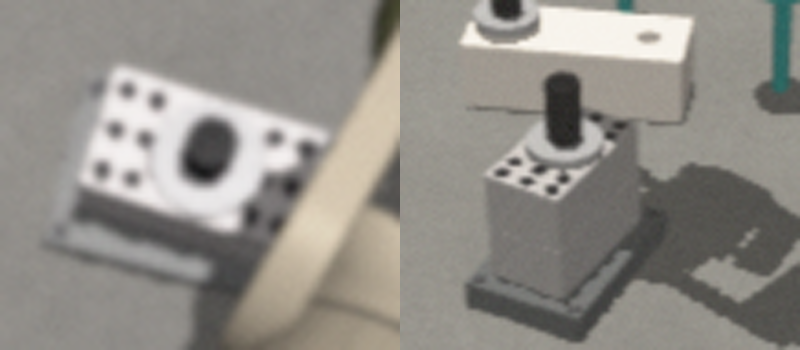

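The crops show the flange lying flat on the top block (left (208,150), right (565,142)) with the knob upright. The flange top reads about 108 mm and the blocks are still square. The arm is clear of everything.

```bash
python3 -c "
from h import *
print(ctrl.hand_in())"
```

```text
the job is handed in; nothing more can be done
None
```

The job is done and handed in: the holed block sits square on the lower block with the holes in line, and the long pin is down through the stack with its flange flat on top and released, at about 17 s of the 64 s allowed.

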